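# Wedge up the slat in the taper jig

### The job

Take the aluminium stop plate out of its wooden rack and slide it edgewise all the way down into the slot at the fence end of the plywood jig, and let go of it. Then slide the orange wedge along the bench top, thin end first, into the notch under the overhanging end of the wooden slat, until the stop plate backs the slat and that end just lifts off the jig: about 4 mm clear, at no time more than a centimetre. Finish while still gripping the wedge in that place, flat on the bench, with the slat resting on it; do not touch the slat with the gripper, and leave the tape measure, ear defenders, tape roll and mallet where they are.

Things in the scene. Friction and masses are not known exactly. Their poses are not given: they have to be found in the camera images.
- jig: Taper jig fixed to the bench: light plywood base 124 mm wide, top 20 mm above the bench, with dark guides. Origin on the bench top; y runs along it from the notch end (-195 mm) to the fence end (+250 mm), x across, z up. Guides beside the slat: x = 47 to 63 mm either side, 34 mm high; blocks at the slot's ends: 44 mm high; fence behind the slot: y = 216 to 250 mm, 50 mm high.
- notch (a point): Middle of the notch's mouth, on the bench top at the jig's x = 0, y = -195 mm; axes as the jig's. The notch is 48 mm wide, 155 mm long from here to +y, between two rails 20 mm high; it has no floor but the bench top.
- slot (a point): Middle of the floor of the stop-plate slot, at the jig's x = 0, y = 209.5 mm, 4 mm above the bench; axes as the jig's. The slot is 94 mm long across the jig (x), 13 mm wide (y), 16 mm deep below the base's top.
- slat: Reddish-brown wooden slat, 88 x 400 x 16 mm, about 0.36 kg (varies), lying loose on the jig base between the guides. Origin: centre of its underside; axes as the jig's, y along it. It overhangs the notch end of the base by 6 to 10 mm and ends 4 to 8 mm short of the slot. Pushed by the wedge it slides until the stop plate holds it; then its notch end rises.
- slat_near (a point): Middle of the slat's lower edge at the notch end (the end that is to be lifted). While the slat lies on the jig it is 20 mm above the bench; the lift is its height in the jig frame minus 20 mm.
- slat_far (a point): Middle of the slat's lower edge at the fence end, which stays down on the base.
- wedge: Loose orange plastic wedge, 34 mm wide, 124 mm long, flat on the bench, about 0.12 kg. Origin: centre of its underside; y along it to the thin end, z up. Thin end y = +62 mm, 8 mm thick; the top slopes up straight to 30 mm at y = -26 mm (1 in 4); then the grip block, y = -26 to -62 mm, 34 mm wide, 52 mm high: grip it across the width (x) from above.
- rack: Brown wooden rack block fixed to the bench, 114 x 62 x 34 mm, with one slot along its x, 90 x 13 mm, 26 mm deep (its floor 8 mm above the bench), that holds the stop plate upright. Origin: centre of its underside, z up.
- stop_plate: Loose aluminium plate with red bands at its top, 86 mm wide (x), 9 mm thick (y), 84 mm high (z), 0.12 kg, standing upright in the rack and sticking out 50 mm above it. Origin: middle of its lower edge; the lower edge is chamfered 2 mm. Grip it across the thickness near its top; either face may look either way in the jig slot.
- tape_measure: Black and green tape measure, 39 x 91 x 66 mm; leave it alone. Origin: centre of its underside.
- ear_defenders: Black and green ear defenders, 173 x 193 x 77 mm; leave them alone. Origin: centre of the underside.
- blue_tape: Roll of blue masking tape, 113 mm across, 35 mm high; leave it alone. Origin: centre of its underside.
- mallet: Wooden mallet, 95 x 264 x 55 mm; leave it alone. Origin: centre of its underside.
Mind the look-alikes: they are no part of the job. Of the things that look like the stop_plate, the smaller one is meant. There is more than one size of the wedge; the one meant has the size given above.

How it is judged:
By the outcome, as a careful person would: the job done as asked, in the order asked, and still so for the second after the job is handed in, while the arm keeps its last pose, push and grip.
It also fails if it takes over 64 s, if anything falls off the work surface, if the arm or the gripper's body presses on something with over 40 N, if the wrist force passes 120 N, or if a joint passes its speed limit or range.

### The arm

A 7-joint arm with a two-finger parallel gripper is mounted at the origin on a cart in front of the work surface, level with it; the furniture and walls round the work are solid. World frame = base frame: x ahead of the robot, y to its left, z up, the work surface at z = 0. Lengths are in m, angles in rad, forces in N, time in s.
With the tool pointing down it reaches from about 0.4 to 0.875 m from the base axis. Payload 19.3 kg.
Tool frame: the origin (TCP) lies at the very end of the fingers, on their centre line; the grasp point (between the pads) lies 19 mm behind it; z points along the fingers, y is the line along which they close (so a half turn about z gives the same grasp; the last joint's range is limited). The gripper opens to 85 mm and grips with 20 to 120 N. Pads are 22 mm wide; open, the fingers measure 114 mm over their backs; the gripper's body (76 mm by 85 mm) begins 54 mm behind the grasp point. The pads swing forward as they close: fully open they stand 13 mm farther back than shut.
Start: joints at [-1.311, 0.521, -0.036, 1.599, 0.021, 1.021, -0.113], TCP at [0.202, 0.591, 0.231] pointing down, gripper open.
Joint ranges: [-2.91, 2.91], [-0.3, 2.13], [-1.5, 1.42], [0.17, 2.43], [-1.26, 4.41], [0.16, 1.93], [-2.52, 2.52]. Speed limits (rad/s): [1.89, 1.89, 2.39, 2.39, 3.01, 3.01, 3.01].

### API

Orientations are given as [roll, pitch, yaw] about the fixed x, y, z axes, in that order (R = Rz(yaw) Ry(pitch) Rx(roll)).
In Python, from workcell import bot, grab_frame, calibration, job gives the robot as it stands.
- The arm moves only by the shell command python3 -m creep 'ROWS' [FORCE]. ROWS is a JSON list of rows, 1 to 5 of them, each of 7 numbers: the finger opening in m, then dx, dy, dz in m, then a rotation vector rx, ry, rz in rad; each row is the pose to reach, as a shift and turn from the pose commanded when the command began, along the tool's axes at that moment; what a row does not reach only later rows make up. A row lasts 1/8 s, in which the tool goes at most 0.0625 m and 0.188 rad, less where a joint would pass 70% of its speed; a pose out of reach is approached as far as the arm can. The fingers move at their own pace and stop on an object; FORCE is the grip in N (left out, the last holds). Time passes only in rows, so rows that do not move let the fingers close. It prints the time, the measured TCP pose, the force, the opening and the grip force at its end.
- bot.observe(): the state, without advancing time (a new reading comes with each control period).
- grab_frame(name): name is "scene" or "top" or "wrist"; returns (picture, depth): 384x512x3 uint8, blue, green, red; 384x512 float32, m along the optical axis (not along the pixel's ray), 0 where there is no reading.
- calibration(name): a dict with "vfov" (degrees; the focal length in pixels is half the picture's height over the tangent of half this angle, whatever the lens; pixels are square), "cx", "cy" (the principal point, pixels), "eye" and "attitude" of the camera in the world. Camera axes: x right, y down, z forward; pixel columns grow to the right and rows downward; lengths in m; the calibration is good to about 2 mm. The wrist camera is an equidistant fisheye: a pixel r from the principal point sees the ray r / f radians off the axis. A picture is of the moment at which its call begins: read the wrist's pose just before it. calibration takes no time and is no camera call; for the wrist camera it gives the pose at the moment of the call.
- job.job_done(): hands the job in; it is judged then, once.
The state is a dict: "clock": time; "qpos": joint angles; "qd": joint speeds; "joint_efforts": joint torques, N m; "position": TCP position; "tool_rot": TCP orientation; "force": force on the tool from outside, world axes, zero at the start; "moment": the same for the moment, N m; "grip_width": finger opening in m; "finger_force": force on a finger pad.
Only numpy, scipy, OpenCV 4.12 (cv2) and the standard library are available. Lean on these libraries where they do the work, as an engineer would, in place of code of your own. Each camera call takes 0.05 s, during which the arm holds its last target. There are 200 camera calls.

## Working session

There is one attempt and no reset: what is moved stays moved. The work goes in short steps, Python scripts to look and compute and a shell command to move; the robot and the scene stay as the last step left them, time stands still between calls to the robot, and variables do not carry over. Pictures are saved under pics/ and viewed, at most 10 in all, crops included, and the job is handed in when it is done.

```bash
ls; mkdir -p pics
python3 - <<'E'
from workcell import bot, grab_frame, calibration
import cv2, numpy as np
s=bot.observe(); print({k:np.round(v,3) for k,v in s.items()})
for n in("scene","top"):
    im,d=grab_frame(n); cv2.imwrite(f"pics/{n}0.png",im); np.savez(f"{n}0.npz",im=im,d=d); print(n,calibration(n))
print(calibration("wrist"))
E
```

```text
pics
{'clock': np.float64(0.0), 'qpos': array([-1.311,  0.522, -0.036,  1.6  ,  0.021,  1.021, -0.113]), 'qd': array([-0.001, -0.   , -0.001,  0.001,  0.   ,  0.001,  0.001]), 'joint_efforts': array([ 1.0000e-03, -9.2712e+01,  1.9800e+00, -3.6991e+01,  1.8000e-02,
        9.0000e-03, -0.0000e+00]), 'position': array([0.202, 0.591, 0.231]), 'tool_rot': array([-3.14 ,  0.   ,  2.812]), 'force': array([0.358, 0.003, 1.027]), 'moment': array([ 0.009,  0.035, -0.012]), 'finger_force': np.float64(0.0), 'grip_width': np.float64(0.085)}
scene {'vfov': 51.76388093796098, 'cx': 249.96622358238517, 'cy': 196.2845660240177, 'eye': array([-0.11008885, -0.77341405,  0.68616207]), 'attitude': array([-2.11240896,  0.006071  , -0.59799515])}
top {'vfov': 54.147949930527595, 'cx': 252.5871541661153, 'cy': 192.9291840007739, 'eye': array([-0.21913561,  0.2896077 ,  1.32520783]), 'attitude': array([-2.62515777, -0.00806548, -1.80797279])}
{'vfov': 65.70646984690485, 'cx': 256.6094712299004, 'cy': 185.91456021821307, 'eye': array([0.12831574, 0.61647342, 0.3726006 ]), 'attitude': array([2.82816091e+00, 5.54852160e-04, 1.24166924e+00])}
```

View pics/scene0.png

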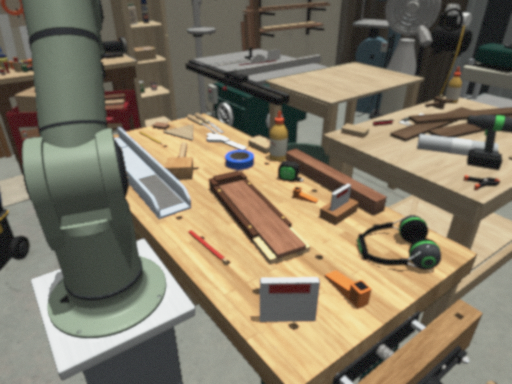

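View pics/top0.png

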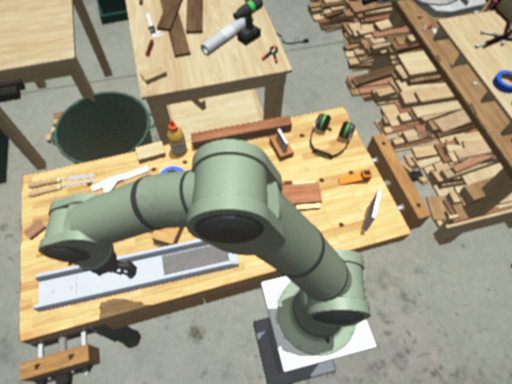

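Scene view: candidates for the stop plate are the small plate in the brown rack block (340,197) and a large grey plate standing at (289,300). Candidates for the wedge are orange (347,287) and orange (305,195). The jig runs from its notch end (275,248) to its fence end (225,180). In the top view the arm hides the jig. I'll measure these with rays and depth.

```bash
cat > h.py <<'E'
import numpy as np, cv2
from scipy.spatial.transform import Rotation as R
def K(c): return 192/np.tan(np.radians(c['vfov'])/2)
def rays(c,px,fish=False):
    px=np.atleast_2d(px).astype(float); u=(px-[c['cx'],c['cy']])/K(c)
    if fish:
        r=np.linalg.norm(u,axis=1,keepdims=True)+1e-12
        v=np.c_[u/r*np.sin(r),np.cos(r)]
    else: v=np.c_[u,np.ones(len(u))]
    return v@R.from_euler('xyz',c['attitude']).as_matrix().T
def plane(c,px,z,fish=False):
    v=rays(c,px,fish); return c['eye']+v*((z-c['eye'][2])/v[:,2])[:,None]
def cloud(c,d,fish=False):
    h,w=d.shape; jj,ii=np.meshgrid(np.arange(w),np.arange(h))
    px=np.c_[jj.ravel(),ii.ravel()]; v=rays(c,px,fish)
    f=R.from_euler('xyz',c['attitude']).as_matrix()[:,2]
    v=v/(v@f)[:,None]
    P=c['eye']+v*d.reshape(-1,1); P[d.ravel()==0]=np.nan
    return P.reshape(h,w,3)
def project(c,P,fish=False):
    p=(np.atleast_2d(P)-c['eye'])@R.from_euler('xyz',c['attitude']).as_matrix()
    if fish:
        r=np.linalg.norm(p[:,:2],axis=1); th=np.arctan2(r,p[:,2]); u=p[:,:2]/r[:,None]*th[:,None]
    else: u=p[:,:2]/p[:,2:]
    return u*K(c)+[c['cx'],c['cy']]
def triang(c1,p1,c2,p2,f1=False,f2=False):
    a=rays(c1,p1,f1)[0];b=rays(c2,p2,f2)[0]
    s=np.linalg.lstsq(np.c_[a,-b],c2['eye']-c1['eye'],rcond=None)[0]
    A=c1['eye']+a*s[0];B=c2['eye']+b*s[1]; return (A+B)/2,np.linalg.norm(A-B)
E
python3 - <<'E'
from h import *; from workcell import calibration
np.set_printoptions(precision=3,suppress=True)
z=np.load('scene0.npz');im,d=z['im'],z['d'];c=calibration('scene');P=cloud(c,d)
for n,p in dict(bench=(220,300),bigplate=(289,305),bigtop=(289,282),bigL=(263,300),bigR=(316,300),w1blk=(362,292),w1thin=(335,280),w2=(305,195),w2a=(295,190),w2b=(315,200),plate=(343,192),rack=(335,208),plL=(333,197),plR=(350,187),notchL=(262,247),notchR=(298,249),fence=(220,182),slat=(255,215),ear=(400,245),tape=(239,158),tm=(288,172)).items(): print(n,P[p[1],p[0]])
hsv=cv2.cvtColor(im,cv2.COLOR_BGR2HSV)
m=cv2.inRange(hsv,(5,150,100),(18,255,255))
k,l,st,ce=cv2.connectedComponentsWithStats(m)
for i in range(1,k):
  if st[i,4]>60:
    Q=P[l==i];Q=Q[~np.isnan(Q[:,0])];
    if len(Q)==0: continue
    q=Q[:,:2]-Q[:,:2].mean(0);w,V=np.linalg.eigh(q.T@q);e=q@V
    print(st[i],Q.mean(0),np.ptp(e,axis=0),V[:,1],Q[:,2].max())
crop=im[150:320,180:400];cv2.imwrite('pics/crop1.png',cv2.resize(crop,None,fx=3.4,fy=3.4,interpolation=cv2.INTER_CUBIC))
E
```

```text
bench [ 0.206 -0.177 -0.001]
bigplate [ 0.295 -0.32   0.053]
bigtop [ 0.293 -0.317  0.117]
bigL [ 0.25  -0.287  0.066]
bigR [ 0.343 -0.35   0.065]
w1blk [ 0.454 -0.38   0.05 ]
w1thin [ 0.461 -0.294  0.016]
w2 [0.668 0.053 0.016]
w2a [0.646 0.079 0.029]
w2b [0.686 0.023 0.005]
plate [ 0.703 -0.074  0.076]
rack [ 0.668 -0.082  0.036]
plL [ 0.654 -0.081  0.079]
plR [ 0.777 -0.037  0.052]
notchL [ 0.389 -0.091  0.018]
notchR [ 0.456 -0.161  0.027]
fence [0.465 0.259 0.035]
slat [0.45  0.03  0.032]
ear [ 0.723 -0.284 -0.   ]
tape [0.658 0.44  0.002]
tm [0.697 0.18  0.038]
[ 2  0 21 15 74] [0.278 3.237 0.341] [0.079 0.127] [-0.998 -0.063] 0.41340953569814415
[275 111   9  14  70] [0.839 0.418 0.133] [0.051 1.673] [0.634 0.774] 0.19360886498164148
[294 189  23  13 114] [0.666 0.052 0.014] [0.03  0.075] [-0.589  0.808] 0.03326755041829099
[326 271  45  37 519] [ 0.466 -0.332  0.025] [0.055 0.13 ] [0.152 0.988] 0.05243004407324081
```

View pics/crop1.png

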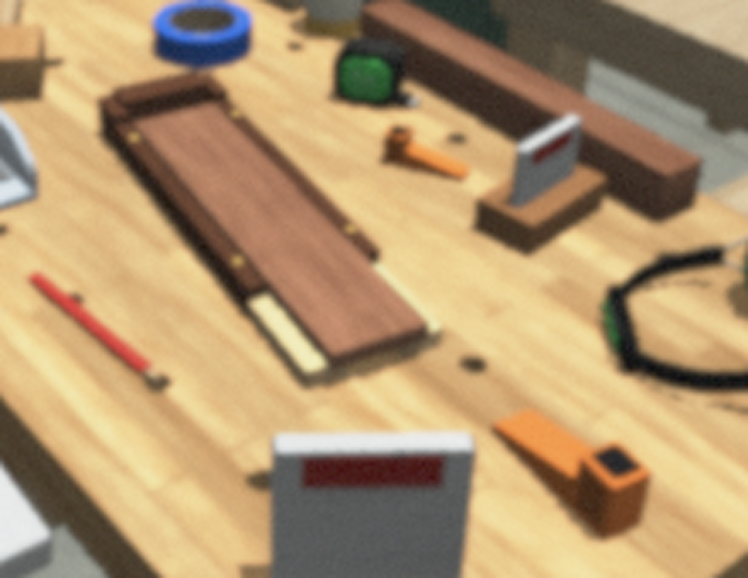

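The crop confirms the choices. The plate standing in the rack block (crop 545,165) is the smaller plate, and the free-standing plate (370,500) is about 110 mm wide. The orange wedge at (570,460) is about 125 mm long, while the one at (425,155) is only about 75 mm. I'll fly over the jig and look with the wrist camera on the way.

```bash
python3 -m creep '[[0.085,-0.05,-0.04,-0.02,0,0,0],[0.085,-0.1,-0.08,-0.04,0,0,0],[0.085,-0.15,-0.12,-0.06,0,0,0],[0.085,-0.2,-0.16,-0.08,0,0,0],[0.085,-0.24,-0.19,-0.08,0,0,0]]' 40
python3 - <<'E'
from workcell import *
import cv2,numpy as np,pickle
c=calibration("wrist");im,d=grab_frame("wrist")
pickle.dump((c,im,d),open('wA.pkl','wb'));cv2.imwrite('pics/wA.png',im);print(c,bot.observe()['position'])
E
```

```text
clock: 0.72
position: [0.366, 0.3366, 0.3119]
tool_rot: [3.14, 0.0, 2.812]
force: [1.6, 1.3, 0.5]
grip_width: 0.085
finger_force: 0.0
{'vfov': 65.70646984690485, 'cx': 256.6094712299004, 'cy': 185.91456021821307, 'eye': array([0.29176435, 0.36174353, 0.45365889]), 'attitude': array([ 2.82779172e+00, -1.86659857e-03,  1.24192095e+00])} [0.37063658 0.32958354 0.31221851]
```

View pics/wA.png

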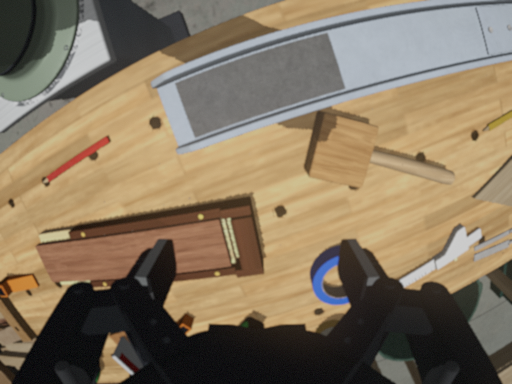

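Wrist view: slot strip at about (231,241) between the slat end and the fence, which spans (250,200)-(262,272). The notch end is at about (42,255). The mallet is at (340,150) and the tape roll at (330,275).

Run:
```python
from h import *; from workcell import calibration; import pickle
np.set_printoptions(precision=4,suppress=True)
c,im,d=pickle.load(open('wA.pkl','rb'));P=cloud(c,d,True)
hsv=cv2.cvtColor(im,cv2.COLOR_BGR2HSV)
print('bench z',np.nanmedian(P[170:200,60:140,2]), 'slat z',np.nanmedian(P[245:255,80:200,2]))
box=(P[...,0]>.35)&(P[...,0]<.62)&(P[...,1]>-.2)&(P[...,1]<.36)
jj,ii=np.meshgrid(np.arange(512),np.arange(384)); box&=(ii<285)&(jj<300)
m=box&(P[...,2]>.044)&(P[...,2]<.06); Q=P[m]
r=cv2.minAreaRect(Q[:,:2].astype(np.float32)); print('fence',m.sum(),Q[:,2].mean(),r,'\n',cv2.boxPoints(r))
m=box&(P[...,2]>.012)&(P[...,2]<.06); Q=P[m]
r=cv2.minAreaRect(Q[:,:2].astype(np.float32)); print('jig',m.sum(),r,'\n',cv2.boxPoints(r))
red=cv2.inRange(hsv,(0,60,60),(12,160,200))>0
ms=box&(P[...,2]>.028)&(P[...,2]<.042)
# profile along row
for u,v in [(100,252),(150,247),(200,243),(222,241),(228,240),(232,240),(236,239),(240,239),(255,238)]: print((u,v),P[v,u],im[v,u])
# plate from scene
z=np.load('scene0.npz');im,d=z['im'],z['d'];cs=calibration('scene');S=cloud(cs,d)
b=(abs(S[...,0]-.71)<.1)&(abs(S[...,1]+.07)<.08)
m=b&(S[...,2]>.045); Q=S[m]; print(len(Q),Q.mean(0),Q[:,2].max(),cv2.minAreaRect(Q[:,:2].astype(np.float32)))
m=b&(S[...,2]>.008); Q=S[m]; print(len(Q),cv2.minAreaRect(Q[:,:2].astype(np.float32)))
```

```text
bench z -0.0008270796385486945 slat z 0.03557495592467225
fence 1246 0.04885157203016896 ((0.5008053779602051, 0.2682015597820282), (0.04596618935465813, 0.12412761896848679), 81.79420471191406) 
 [[0.4361 0.2543]
 [0.559  0.2366]
 [0.5655 0.2821]
 [0.4427 0.2998]]
jig 12358 ((0.4712415039539337, 0.0661897361278534), (0.4544781446456909, 0.12743690609931946), 81.67008972167969) 
 [[ 0.3753 -0.1494]
 [ 0.5014 -0.1679]
 [ 0.5672  0.2818]
 [ 0.4411  0.3003]]
(100, 252) [0.4474 0.0107 0.0363] [ 85 112 155]
(150, 247) [0.4652 0.1129 0.0346] [ 72  96 134]
(200, 243) [0.4829 0.2004 0.0351] [ 87 116 160]
(222, 241) [0.4904 0.2362 0.0351] [ 87 117 159]
(228, 240) [0.4986 0.2421 0.0207] [152 191 196]
(232, 240) [0.5094 0.2436 0.0025] [128 166 171]
(236, 239) [0.4871 0.2624 0.0495] [ 53  75 107]
(240, 239) [0.4886 0.2685 0.0503] [ 52  75 114]
(255, 238) [0.4946 0.2907 0.0498] [46 65 96]
579 [ 0.7431 -0.0744  0.0602] 0.09202504235714948 ((0.7297347784042358, -0.06661706417798996), (0.15282291173934937, 0.16031070053577423), 89.77019500732422)
1457 ((0.7198904156684875, -0.06716232746839523), (0.15380050241947174, 0.18005333840847015), 89.83348083496094)
```

```bash
python3 -m creep '[[0.085,-0.05,-0.028,0,0,0,0],[0.085,-0.1,-0.055,0,0,0,0],[0.085,-0.15,-0.082,0,0,0,0],[0.085,-0.2,-0.11,0,0,0,0],[0.085,-0.22,-0.12,0,0,0,0]]'
python3 -m creep '[[0.085,-0.05,-0.028,0,0,0,0],[0.085,-0.1,-0.055,0,0,0,0],[0.085,-0.15,-0.082,0,0,0,0],[0.085,-0.2,-0.11,0,0,0,0],[0.085,-0.22,-0.12,0,0,0,0]]'
python3 - <<'E'
from workcell import *
import cv2,numpy as np,pickle
c=calibration("wrist");im,d=grab_frame("wrist")
pickle.dump((c,im,d),open('wB.pkl','wb'));cv2.imwrite('pics/wB.png',im);print(c,bot.observe()['position'])
im,d=grab_frame("top");pickle.dump((calibration("top"),im,d),open('tB.pkl','wb'))
E
```

```text
clock: 1.4
position: [0.5358, 0.1502, 0.3105]
tool_rot: [-3.14, 0.0, 2.808]
force: [0.3, 1.5, 0.1]
grip_width: 0.085
finger_force: 0.0
clock: 2.02
position: [0.7046, -0.0348, 0.3098]
tool_rot: [-3.14, -0.001, 2.809]
force: [-0.2, 0.5, -0.3]
grip_width: 0.0851
finger_force: 0.0
{'vfov': 65.70646984690485, 'cx': 256.6094712299004, 'cy': 185.91456021821307, 'eye': array([ 0.63078128, -0.00907314,  0.45162258]), 'attitude': array([2.82892436e+00, 1.25276740e-03, 1.23858442e+00])} [ 0.70529031 -0.03594272  0.3094928 ]
```

View pics/wB.png

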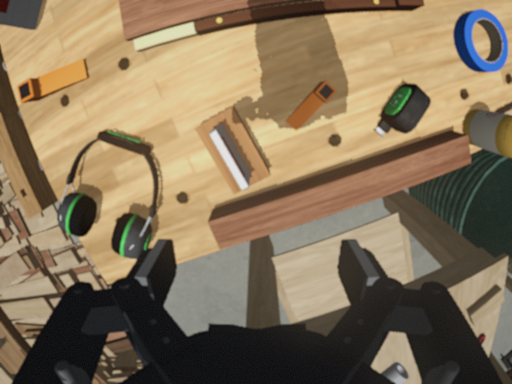

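Wrist view: rack at (233,150) with the plate's white top edge from about (212,132) to (243,186). The wedge is at (55,80), grip block left at (28,90). The small wedge is at (310,103) and the ear defenders at (110,200). Measuring the plate, rack and wedge next.

Run:
```python
from h import *; import pickle
np.set_printoptions(precision=4,suppress=True)
c,im,d=pickle.load(open('wB.pkl','rb'));P=cloud(c,d,True)
def rect(m,t):
    Q=P[m]; r=cv2.minAreaRect(Q[:,:2].astype(np.float32)); print(t,m.sum(),'z',np.median(Q[:,2]),np.round(r[0],4),np.round(r[1],4),round(r[2],2)); return r
b=np.zeros(d.shape,bool); b[100:200,190:280]=1
for v,u in [(150,222),(160,230),(170,235)]: print(P[v,u],im[v,u])
rect(b&(P[...,2]>.026)&(P[...,2]<.045),'rack')
rect(b&(P[...,2]>.074)&(P[...,2]<.095),'platetop')
rect(b&(P[...,2]>.05)&(P[...,2]<.095),'plate')
# bright top-edge by colour & ray onto z=.092
g=cv2.cvtColor(im,cv2.COLOR_BGR2GRAY)
m=b&(g>200); mm=(m).astype(np.uint8)
k,l,st,ce=cv2.connectedComponentsWithStats(mm);i=1+st[1:,4].argmax();print(st[i],'depth z',np.nanmedian(P[l==i][:,2]))
cn=max(cv2.findContours((l==i).astype(np.uint8),0,1)[0],key=len)[:,0]
for z in(.088,.092):
  q=plane(c,cn,z,True)[:,:2].astype(np.float32); print(z,cv2.minAreaRect(q))
b[:]=0;b[45:110,10:95]=1
hsv=cv2.cvtColor(im,cv2.COLOR_BGR2HSV);o=cv2.inRange(hsv,(5,130,80),(18,255,255))>0
rect(b&o,'wedge'); rect(b&(P[...,2]>.045),'block');Q=P[b&o];print(Q[Q[:,1].argmin()],Q[Q[:,1].argmax()])
# second view: top camera, plate top
ct,it,dt=pickle.load(open('tB.pkl','rb'));T=cloud(ct,dt)
bb=(abs(T[...,0]-.70)<.07)&(abs(T[...,1]+.07)<.07)&(T[...,2]>.05)&(T[...,2]<.12)
print(bb.sum(),T[bb].mean(0) if bb.any() else 0, np.nanmax(T[bb][:,2]) if bb.any() else 0)
```

```text
[ 0.6827 -0.0728  0.0909] [226 226 227]
[ 0.6978 -0.0676  0.092 ] [226 226 227]
[ 0.712  -0.0662  0.0916] [225 225 226]
rack 2501 z 0.03319581608759614 [ 0.7134 -0.0672] [0.1459 0.0633] 9.21
platetop 638 z 0.0908436428522062 [ 0.6976 -0.0696] [0.0852 0.0109] 8.6
plate 820 z 0.09031164016181256 [ 0.7212 -0.0607] [0.1358 0.0235] 19.79
[210 131  38  58 461] depth z 0.09116715786154142
0.088 ((0.6984004974365234, -0.0702807605266571), (0.08246531337499619, 0.00924488715827465), 9.477743148803711)
0.092 ((0.6976566314697266, -0.0696074366569519), (0.08155819028615952, 0.009143179282546043), 9.477763175964355)
wedge 1420 z nan [ 0.4685 -0.3837] [0.2567 0.0671] 76.35
block 309 z 0.05103998370664037 [ 0.4697 -0.3611] [0.0375 0.0347] 85.43
[nan nan nan] [nan nan nan]
114 [ 0.692  -0.0665  0.0788] 0.10004085367357085
```

```bash
python3 -m creep '[[0.06,-0.002,-0.012,0.05,0,0,-0.17],[0.06,-0.004,-0.024,0.1,0,0,-0.34],[0.06,-0.004,-0.034,0.15,0,0,-0.493],[0.06,-0.004,-0.034,0.15,0,0,-0.493]]' 60
python3 - <<'E'
from h import *
from workcell import *
import pickle
np.set_printoptions(precision=4,suppress=True)
grab_frame("top")
c=calibration("wrist");im,d=grab_frame("wrist");P=cloud(c,d,True)
pickle.dump((c,im,d),open('wC.pkl','wb'));s=bot.observe();print(s['position'],s['tool_rot'])
b=(abs(P[...,0]-.7)<.08)&(abs(P[...,1]+.07)<.05)
g=cv2.cvtColor(im,cv2.COLOR_BGR2GRAY)
m=b&(P[...,2]>.086)&(P[...,2]<.1)&(g>150)
Q=P[m];print(m.sum(),np.median(Q[:,2]),cv2.minAreaRect(Q[:,:2].astype(np.float32)))
cn=max(cv2.findContours(m.astype(np.uint8),0,1)[0],key=len)[:,0]
print(cn.min(0),cn.max(0),cv2.minAreaRect(plane(c,cn,.092,True)[:,:2].astype(np.float32)))
# triangulate ends with view B
cB,iB,dB=pickle.load(open('wB.pkl','rb'));gB=cv2.cvtColor(iB,cv2.COLOR_BGR2GRAY)
mB=np.zeros(gB.shape,np.uint8);mB[100:200,190:280]=(gB[100:200,190:280]>200)
cen=lambda m:np.argwhere(m)[:,::-1].mean(0)
print(triang(cB,cen(mB),c,cen(m&(g>200)),True,True))
m=b&(P[...,2]>.026)&(P[...,2]<.042);print(cv2.minAreaRect(P[m][:,:2].astype(np.float32)))
E
```

```text
clock: 2.62
position: [0.694, -0.0647, 0.1578]
tool_rot: [3.14, -0.006, -2.98]
force: [-0.8, 0.2, 0.4]
grip_width: 0.0595
finger_force: 0.0
[ 0.697  -0.0641  0.1626] [ 3.1415  0.0012 -2.9817]
874 0.09120527820126799 ((0.6982066631317139, -0.06954081356525421), (0.08447795361280441, 0.009744848124682903), 9.12240982055664)
[243 145] [255 190] ((0.6730309128761292, -0.07390259951353073), (0.034090518951416016, 0.008695240132510662), 8.568970680236816)
(array([ 0.6801, -0.0639,  0.1306]), np.float64(0.01750184281054323))
((0.7144790291786194, -0.07443872839212418), (0.14517399668693542, 0.08222387731075287), 9.286432266235352)
```

```bash
python3 -m creep '[[0.04,0,-0.0055,0.03,0,0,0],[0.04,0,-0.0055,0.065,0,0,0],[0.04,0,-0.0055,0.098,0,0,0],[0.04,0,-0.0055,0.098,0,0,0]]'
python3 -c "
from workcell import *
s=bot.observe();print(s['position'],s['tool_rot'])"
```

```text
clock: 3.22
position: [0.6974, -0.0693, 0.0632]
tool_rot: [3.141, -0.001, -2.98]
force: [0.2, -0.4, -0.1]
grip_width: 0.0398
finger_force: 0.0
[ 0.69740704 -0.06933553  0.06324713] [ 3.14141855e+00 -6.74297419e-04 -2.97984310e+00]
```

```bash
python3 -m creep '[[0.0,0,0,0,0,0,0],[0.0,0,0,0,0,0,0],[0.0,0,0,0,0,0,0]]' 70; python3 -m creep '[[0.0,0,0,0,0,0,0],[0,0,0,-0.03,0,0,0],[0,0,0,-0.06,0,0,0],[0,0,0,-0.1,0,0,0]]'
```

```text
clock: 3.6
position: [0.6986, -0.0699, 0.0655]
tool_rot: [-3.141, 0.003, -2.979]
force: [-1.1, 2.3, 10.4]
grip_width: 0.0082
finger_force: 68.8
clock: 4.1
position: [0.6972, -0.0703, 0.1649]
tool_rot: [-3.142, 0.0, -2.979]
force: [0.3, -0.1, -1.2]
grip_width: 0.008
finger_force: 68.4
```

```bash
python3 -m creep '[[0,0.02,0.048,0,0,0,0],[0,0.04,0.096,0,0,0,0],[0,0.06,0.144,0,0,0,0],[0,0.083,0.2,0,0,0,0]]'; python3 -m creep '[[0,0.02,0.05,0,0,0,0.1],[0,0.04,0.1,0,0,0,0.2],[0,0.062,0.149,0,0,0,0.306],[0,0.062,0.149,0,0,0,0.306]]'
python3 - <<'E'
from workcell import *
import cv2,numpy as np,pickle
grab_frame("scene")
for n in("wrist","scene","top"):
    c=calibration(n);im,d=grab_frame(n);pickle.dump((c,im,d),open(f'{n}D.pkl','wb'))
    if n=="wrist":cv2.imwrite('pics/wD.png',im)
s=bot.observe();print(s['position'],s['tool_rot'])
E
```

```text
clock: 4.6
position: [0.5825, 0.1145, 0.1644]
tool_rot: [3.141, 0.002, -2.98]
force: [1.2, 1.1, -0.7]
grip_width: 0.008
finger_force: 68.4
clock: 5.1
position: [0.4954, 0.255, 0.1641]
tool_rot: [3.139, 0.0, 3.003]
force: [0.0, -0.9, -0.6]
grip_width: 0.0077
finger_force: 68.5
[0.49836057 0.24961652 0.16359486] [3.14115918e+00 1.04870960e-03 2.99775312e+00]
```

View pics/wD.png

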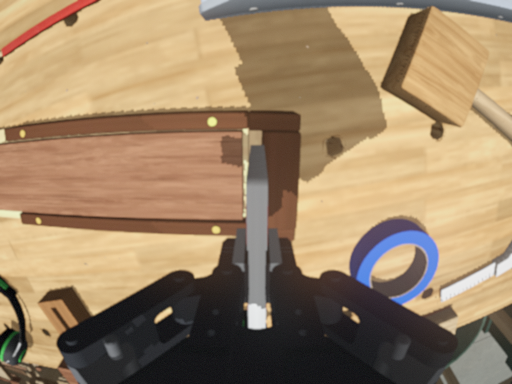

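Wrist view: the held plate is edge-on at columns 247-268, with its lower near corner at (258,147). The slot's light strip is at columns 244-262 (row 135) and the fence is at columns 262-300. Working out the offsets.

Run:
```python
from h import *; import pickle
np.set_printoptions(precision=4,suppress=True)
c,im,d=pickle.load(open('wristD.pkl','rb'));P=cloud(c,d,True)
hsv=cv2.cvtColor(im,cv2.COLOR_BGR2HSV)
print('eye',c['eye'])
for r in (122,135): print(r,[(u,tuple(int(t) for t in im[r,u]),round(float(P[r,u,2]),3)) for u in range(240,306,3)])
# fence back edge by row: gradient of V between dark and bench at col ~299
pts=[];
for r in list(range(120,180,4)):
    v=hsv[r,285:312,2].astype(float);g=np.diff(v); k=g.argmax(); pts.append((285+k+.5,r))
Q=plane(c,pts,.05,True);A=np.polyfit(Q[:,0],Q[:,1],1);print('back edge',pts[:3],pts[-2:],'yaw',np.degrees(np.arctan(A[0])),'y at .498',np.polyval(A,.498),np.std(Q[:,1]-np.polyval(A,Q[:,0])))
# fence ends: column 270..292, top and bottom rows
for col in(278,286,292):
    v=hsv[:,col,2].astype(float);g=np.diff(v)
    a=90+g[90:125].argmin()+.5; print(col,'near side',plane(c,(col,a),.05,True),a)
# slat far end edge: red->light along rows
pts=[]
for r in (140,150,160,175,190,200):
    v=im[r,232:252,0].astype(float);k=np.diff(v).argmax();pts.append((232+k+.5,r))
print('slat end',pts,plane(c,pts,.036,True)[:,:2])
# plate bottom edge nearest camera: points of plate gray
g=(hsv[...,1]<40)
b=np.zeros(g.shape,bool);b[140:300,240:275]=1
m=b&g; print('plate rows',np.argwhere(m)[:,0].min(),'z range',np.nanmin(P[m][:,2]),np.nanmax(P[m][:,2]))
for r in(146,148,150,154,160,180):
    w=np.where(m[r])[0]
    if len(w): print(r,w.min(),w.max(),P[r,(w.min()+w.max())//2])
```

```text
eye [0.4192 0.2631 0.3059]
122 [(240, (67, 94, 140), 0.031), (243, (67, 93, 140), 0.033), (246, (60, 85, 127), 0.034), (249, (41, 58, 84), 0.043), (252, (44, 62, 88), 0.043), (255, (42, 58, 87), 0.043), (258, (39, 58, 85), 0.043), (261, (42, 58, 87), 0.042), (264, (43, 59, 86), 0.044), (267, (39, 57, 85), 0.043), (270, (42, 58, 86), 0.043), (273, (41, 58, 84), 0.043), (276, (38, 55, 83), 0.045), (279, (38, 55, 82), 0.042), (282, (40, 56, 84), 0.043), (285, (42, 58, 84), 0.045), (288, (41, 57, 83), 0.043), (291, (41, 57, 84), 0.044), (294, (40, 58, 83), 0.043), (297, (40, 56, 82), 0.044), (300, (70, 99, 122), 0.042), (303, (96, 134, 160), -0.002)]
135 [(240, (105, 135, 183), 0.037), (243, (114, 150, 170), 0.019), (246, (141, 179, 193), 0.02), (249, (113, 146, 170), 0.003), (252, (125, 162, 186), 0.003), (255, (122, 158, 181), 0.004), (258, (118, 153, 178), 0.005), (261, (98, 131, 155), 0.004), (264, (39, 53, 78), 0.049), (267, (40, 55, 82), 0.05), (270, (43, 60, 87), 0.049), (273, (39, 56, 85), 0.049), (276, (40, 57, 86), 0.049), (279, (43, 58, 87), 0.05), (282, (41, 58, 85), 0.049), 
[... 381 characters left out ...]
23693329635 0.00046718042754020954
278 near side [[0.4371 0.2795 0.05  ]] 110.5
286 near side [[0.4379 0.2863 0.05  ]] 110.5
292 near side [[0.4386 0.2915 0.05  ]] 110.5
slat end [(np.float64(241.5), 140), (np.float64(242.5), 150), (np.float64(242.5), 160), (np.float64(243.5), 175), (np.float64(243.5), 190), (np.float64(243.5), 200)] [[0.4604 0.2439]
 [0.4698 0.2434]
 [0.4792 0.2419]
 [0.4937 0.2407]
 [0.5085 0.2384]
 [0.5186 0.2369]]
plate rows 145 z range 0.1096873052214378 0.2233269101845806
146 252 263 [0.4539 0.2589 0.1139]
148 252 263 [nan nan nan]
150 251 263 [0.454  0.2588 0.127 ]
154 250 264 [0.4541 0.2588 0.1384]
160 249 265 [0.4537 0.2588 0.1553]
180 247 267 [0.4546 0.2585 0.1882]
```

```bash
cat > meas.py <<'E'
from h import *; from workcell import *; import pickle,sys
np.set_printoptions(precision=4,suppress=True)
s=bot.observe();c=calibration('wrist');im,d=grab_frame('wrist');P=cloud(c,d,True)
pickle.dump((c,im,d),open(sys.argv[1]+'.pkl','wb'));print('tcp',s['position'],s['tool_rot'])
hsv=cv2.cvtColor(im,cv2.COLOR_BGR2HSV).astype(float)
# guide/slat long lines (sat/red rise)
def line(cols,r0,r1,ch,sgn,z):
    pts=[(u,r0+(sgn*np.diff(ch[r0:r1,u])).argmax()+.5) for u in cols]
    Q=plane(c,pts,z,True)
    for _ in range(3):
        A=np.polyfit(Q[:,1],Q[:,0],1);e=Q[:,0]-np.polyval(A,Q[:,1]);Q=Q[abs(e)<max(.001,1.5*e.std())]
    print('line z',z,'yaw',np.degrees(-np.arctan(A[0])),'x at y=.2',np.polyval(A,.2),'std',e.std(),len(Q));return A
R_=im[...,2].astype(float)
line(range(40,235,4),118,150,R_,1,.034)
line(range(60,235,4),200,230,R_,-1,.036)
# slot cross-section at visible rows
for r in (130,133,136,139):
    g=np.diff(R_[r]); f=256+g[256:270].argmin()+.5
    zz=P[r]; k=[u for u in range(235,262) if zz[u,2]<.012]; b=min(k) if k else np.nan
    F=plane(c,(f,r),.05,True)[0]; B=plane(c,(b-.5,r),.02,True)[0]
    print(r,f,b,'fence front',F[:2],'base edge',B[:2])
m=np.zeros(d.shape,bool);m[140:300,235:285]=1;m&=(hsv[...,1]<40)
for r in range(m.any(1).argmax(),165,4):
    w=np.where(m[r])[0]; print('plate row',r,w.min(),w.max(),P[r,(w.min()+w.max())//2])
# slot near end block edge: rows where z drops from .044 to <.02 at cols 250..258
for u in (251,255,259):
    k=[r for r in range(115,145) if P[r,u,2]<.012]; print('block edge',u,k[:1],plane(c,(u,k[0]-.5),.044,True)[0][:2] if k else 0)
E
python3 meas.py wE
```

```text
tcp [0.4984 0.2496 0.1636] [3.1412 0.001  2.9978]
line z 0.034 yaw -8.187602787021115 x at y=.2 0.4463396389273856 std 0.0002975700586887309 49
line z 0.036 yaw -8.220746953503065 x at y=.2 0.5346354689209556 std 0.0003634969998649086 44
130 264.5 251 fence front [0.4538 0.2629] base edge [0.4558 0.2499]
133 264.5 251 fence front [0.4564 0.2626] base edge [0.4587 0.2494]
136 264.5 251 fence front [0.459  0.2622] base edge [0.4616 0.249 ]
139 264.5 251 fence front [0.4616 0.2618] base edge [0.4645 0.2486]
plate row 146 252 263 [0.4552 0.2561 0.1144]
plate row 150 251 264 [0.4553 0.256  0.1273]
plate row 154 251 264 [0.4555 0.256  0.1384]
plate row 158 250 264 [0.4551 0.256  0.1505]
plate row 162 250 265 [0.455  0.256  0.1601]
block edge 251 [128] [0.4507 0.2515]
block edge 255 [129] [0.4521 0.2549]
block edge 259 [129] [0.4526 0.2584]
```

Plate and slot agree within 1 mm. Lowering now.

```bash
python3 -m creep '[[0,-0.001,0.0003,0.03,0,0,0],[0,-0.001,0.0003,0.06,0,0,0],[0,-0.001,0.0003,0.075,0,0,0],[0,-0.001,0.0003,0.08,0,0,0],[0,-0.001,0.0003,0.08,0,0,0]]'; python3 meas.py wF | grep -v line;python3 -m creep '[[0,0,0,0.005,0,0,0],[0,0,0,0.01,0,0,0],[0,0,0,0.01,0,0,0]]'
```

```text
clock: 5.98
position: [0.499, 0.2505, 0.0833]
tool_rot: [3.141, 0.0, 2.998]
force: [-0.6, 0.2, -0.4]
grip_width: 0.0075
finger_force: 68.6
tcp [0.499  0.2505 0.0833] [3.1413 0.0004 2.9984]
130 263.5 nan fence front [0.4439 0.2625] base edge [nan nan]
133 258.5 nan fence front [0.4452 0.2593] base edge [nan nan]
136 264.5 nan fence front [0.4475 0.2626] base edge [nan nan]
139 266.5 nan fence front [0.4495 0.2635] base edge [nan nan]
plate row 146 252 262 [0.4561 0.2569 0.0319]
plate row 150 251 263 [0.456  0.2569 0.0463]
plate row 154 250 264 [0.4562 0.2568 0.0576]
plate row 158 250 265 [0.4554 0.2569 0.0715]
plate row 162 249 266 [0.4555 0.2569 0.0802]
block edge 251 [144] [0.4519 0.2537]
block edge 255 [144] [0.4522 0.2562]
block edge 259 [144] [0.4526 0.2586]
clock: 6.4
position: [0.4983, 0.2506, 0.0726]
tool_rot: [-3.141, -0.0, 2.999]
force: [0.8, -0.3, 0.1]
grip_width: 0.0075
finger_force: 68.6
```

```bash
python3 -m creep '[[0,0,0,0.004,0,0,0],[0,0,0,0.008,0,0,0],[0,0,0,0.011,0,0,0],[0,0,0,0.011,0,0,0]]';python3 -m creep '[[0,0,0,0.002,0,0,0],[0,0,0,0.0035,0,0,0],[0,0,0,0.0035,0,0,0]]'
```

```text
clock: 6.9
position: [0.4985, 0.2506, 0.0617]
tool_rot: [-3.142, -0.0, 2.999]
force: [-0.6, -1.0, -0.4]
grip_width: 0.0076
finger_force: 68.5
clock: 7.28
position: [0.499, 0.2516, 0.0611]
tool_rot: [3.139, 0.001, 2.999]
force: [-17.3, -3.5, 60.0]
grip_width: 0.0078
finger_force: 78.3
```

Seated on the floor at TCP 0.061, which matches 4 mm. Relax, release, rise.

```bash
python3 -m creep '[[0,0,0,-0.003,0,0,0],[0,0,0,-0.003,0,0,0],[0.04,0,0,-0.003,0,0,0],[0.04,0,0,-0.003,0,0,0],[0.04,0,0,-0.003,0,0,0]]'; python3 -m creep '[[0.04,0,0,-0.03,0,0,0],[0.04,0,0,-0.06,0,0,0],[0.04,0,0,-0.12,0,0,0],[0.04,0,0,-0.12,0,0,0]]'
python3 - <<'E'
from h import *; from workcell import *;import pickle
np.set_printoptions(precision=4,suppress=True)
s=bot.observe();print(s['position'],s['tool_rot'])
for n in('wrist','scene'):
    c=calibration(n);im,d=grab_frame(n);P=cloud(c,d,n=='wrist');pickle.dump((c,im,d),open(n+'G.pkl','wb'))
    m=(abs(P[...,0]-.499)<.07)&(abs(P[...,1]-.25)<.03)&(P[...,2]>.08)&(P[...,2]<.1);Q=P[m]
    print(n,m.sum(),np.median(Q[:,2]),Q[:,2].max(),cv2.minAreaRect(Q[:,:2].astype(np.float32)) )
E
```

```text
clock: 7.9
position: [0.4985, 0.2506, 0.0612]
tool_rot: [-3.141, -0.0, 2.999]
force: [-0.1, 0.8, 0.4]
grip_width: 0.0403
finger_force: 0.0
clock: 8.4
position: [0.5003, 0.2514, 0.1852]
tool_rot: [3.137, 0.005, 2.998]
force: [0.4, -0.0, -0.9]
grip_width: 0.0401
finger_force: 0.0
[0.5003 0.2514 0.1852] [3.1374 0.0047 2.9984]
wrist 1041 0.08715375914888915 0.08947039007033783 ((0.4975777864456177, 0.2523045539855957), (0.009187947027385235, 0.0855480283498764), 82.13116455078125)
scene 63 0.0842534635483343 0.08802662917966741 ((0.4949171245098114, 0.24847061932086945), (0.01572788879275322, 0.08685918152332306), 81.06123352050781)
```

Plate top at 87-88 mm, so it is fully seated. Flying to the wedge.

```bash
python3 -m creep '[[0.07,-0.005,-0.05,-0.02,0,0,0],[0.07,-0.01,-0.1,-0.05,0,0,0],[0.07,-0.015,-0.15,-0.08,0,0,0],[0.07,-0.02,-0.2,-0.1,0,0,0],[0.07,-0.027,-0.26,-0.1,0,0,0]]'; python3 -m creep '[[0.07,-0.005,-0.06,0,0,0,0],[0.07,-0.01,-0.12,0,0,0,0],[0.07,-0.015,-0.18,0,0,0,0],[0.07,-0.02,-0.24,0,0,0,0],[0.07,-0.027,-0.29,0,0,0,0]]'
python3 - <<'E'
from h import *; from workcell import *;import pickle
np.set_printoptions(precision=4,suppress=True)
grab_frame('top')
c=calibration('wrist');im,d=grab_frame('wrist');s=bot.observe();print(s['position'],s['tool_rot'],s['qpos']);P=cloud(c,d,True);pickle.dump((c,im,d),open('wH.pkl','wb'));cv2.imwrite('pics/wH.png',im)
E
```

```text
clock: 9.12
position: [0.4883, -0.0117, 0.2817]
tool_rot: [3.141, 0.001, 3.0]
force: [0.5, -0.8, -0.4]
grip_width: 0.0701
finger_force: 0.0
clock: 9.75
position: [0.4728, -0.3036, 0.2802]
tool_rot: [3.142, -0.002, 2.998]
force: [0.2, 0.8, -0.2]
grip_width: 0.0698
finger_force: 0.0
[ 0.4718 -0.3065  0.28  ] [-3.1395 -0.0023  2.9927] [ 0.1715  0.3965  0.4075  1.7244 -0.1733  1.058   2.0583]
```

View pics/wH.png

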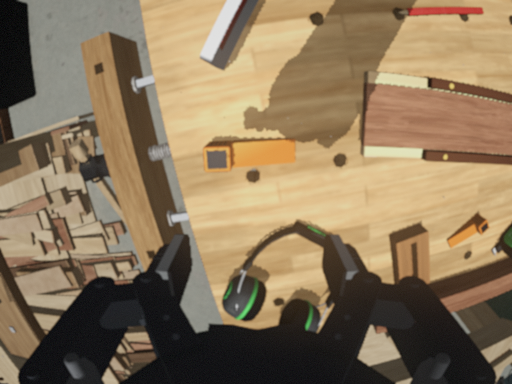

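Wrist view: wedge block at (217,157), thin end at (296,151). The slat's near end is at column 365, rows 82-150, with the notch rails' light ends at (395,78) and (392,153).

```bash
cat > wedge.py <<'E'
from h import *
def wedge(c,im,d,roi):
    P=cloud(c,d,True);hsv=cv2.cvtColor(im,cv2.COLOR_BGR2HSV)
    b=np.zeros(d.shape,bool);b[roi[0]:roi[1],roi[2]:roi[3]]=1
    m=b&(P[...,2]>.043)&(P[...,2]<.06);Q=P[m];r=cv2.minAreaRect(Q[:,:2].astype(np.float32));print('block',m.sum(),np.median(Q[:,2]),r)
    o=b&(cv2.inRange(hsv,(5,130,80),(18,255,255))>0)&(P[...,2]>.006)&(P[...,2]<.033);Q=P[o];Q=Q[~np.isnan(Q).any(1)]
    # ramp: midline by bins along y
    A=np.c_[Q[:,:2],np.ones(len(Q))];k=np.linalg.lstsq(A,Q[:,2],rcond=None)[0];print('ramp grad',k[:2],np.hypot(*k[:2]),'dir deg',np.degrees(np.arctan2(-k[1],-k[0])))
    r2=cv2.minAreaRect(Q[:,:2].astype(np.float32));print('ramp',r2)
    u=np.array([-k[0],-k[1]])/np.hypot(*k[:2]);
    return P,Q
if __name__=='__main__':
    import pickle;np.set_printoptions(precision=4,suppress=True)
    c,im,d=pickle.load(open('wH.pkl','rb'))
    P,Q=wedge(c,im,d,(130,180,195,305))
    hsv=cv2.cvtColor(im,cv2.COLOR_BGR2HSV)
    # ramp side edges at columns, orange band rows
    e=[]
    for u in range(240,292,8):
        w=np.where(cv2.inRange(hsv[130:180,u:u+1],(5,130,80),(18,255,255))[:,0])[0]+130
        z=np.nanmedian(P[w,u,2]); a=plane(c,(u,w.min()-.5),z,True)[0];b_=plane(c,(u,w.max()+.5),z,True)[0];e.append((a+b_)/2);print(u,w.min(),w.max(),z,e[-1],np.linalg.norm(a-b_))
    e=np.array(e);A=np.polyfit(e[:,1],e[:,0],1);print('axis yaw deg',-np.degrees(np.arctan(A[0])))
    # slat near end and rails
    for r in (95,110,125,140):
        g=np.diff(im[r,355:380].astype(float).sum(1));u=355+g.argmin()+.5;print('slat near',r,u,plane(c,(u,r),.036,True)[0])
    print('thin end',[plane(c,(x,151),.008,True)[0] for x in(295.5,297)])
E
python3 wedge.py
```

```text
block 702 0.051495613943323665 ((0.46953433752059937, -0.36229708790779114), (0.035654012113809586, 0.03505033999681473), 83.02375030517578)
ramp grad [ 0.0935 -0.2156] 0.234994426235739 dir deg 113.45017097555987
ramp ((0.47463706135749817, -0.3159666359424591), (0.11952054500579834, 0.03474501892924309), 82.64358520507812)
240 140 166 0.02645833964655464 [ 0.4707 -0.333   0.0265] 0.0375027673227371
248 140 166 0.02383618116958175 [ 0.4728 -0.3225  0.0238] 0.03771861377759127
256 139 176 0.020635273902165102 [ 0.4816 -0.3127  0.0206] 0.053878369600522134
264 139 165 0.018148027654302623 [ 0.4758 -0.3007  0.0181] 0.03819620341953694
272 139 163 0.015226011023733943 [ 0.4765 -0.2895  0.0152] 0.035593422817927954
280 139 163 0.01267911125597787 [ 0.4787 -0.2783  0.0127] 0.035856470363294334
288 138 162 0.009692927387851935 [ 0.4794 -0.2667  0.0097] 0.036128859656129386
axis yaw deg -5.88975931357207
slat near 95 362.5 [ 0.412  -0.1589  0.036 ]
slat near 110 362.5 [ 0.4322 -0.161   0.036 ]
slat near 125 359.5 [ 0.4522 -0.1673  0.036 ]
slat near 140 360.5 [ 0.4729 -0.1674  0.036 ]
thin end [array([ 0.4825, -0.2561,  0.008 ]), array([ 0.4828, -0.2539,  0.008 ])]
```

```bash
python3 -m creep '[[0.07,-0.001,-0.01,0.02,0,0,0.18],[0.07,-0.002,-0.02,0.04,0,0,0.36],[0.07,-0.004,-0.03,0.06,0,0,0.54],[0.07,-0.005,-0.045,0.08,0,0,0.72],[0.07,-0.006,-0.056,0.1,0,0,0.9]]'; python3 -m creep '[[0.07,0,0,0.01,0,0,0.18],[0.07,0,0,0.03,0,0,0.36],[0.07,0,0,0.05,0,0,0.54],[0.07,0,0,0.05,0,0,0.65],[0.07,0,0,0.05,0,0,0.65]]'
python3 - <<'E'
from h import *; from workcell import *;import pickle
np.set_printoptions(precision=4,suppress=True)
s=bot.observe();c=calibration('wrist');im,d=grab_frame('wrist');print(s['position'],s['tool_rot'],s['qpos'][6]);P=cloud(c,d,True);pickle.dump((c,im,d),open('wI.pkl','wb'));cv2.imwrite('pics/wI.png',im)
b=(abs(P[...,0]-.47)<.06)&(abs(P[...,1]+.36)<.04)
m=b&(P[...,2]>.043)&(P[...,2]<.058);Q=P[m];print(m.sum(),np.median(Q[:,2]),cv2.minAreaRect(Q[:,:2].astype(np.float32)))
hsv=cv2.cvtColor(im,cv2.COLOR_BGR2HSV)
o=(cv2.inRange(hsv,(5,130,80),(18,255,255))>0)&(P[...,2]>.005)&(P[...,2]<.035)&(abs(P[...,0]-.47)<.05)&(P[...,1]<-.24);Q=P[o];print(o.sum(),cv2.minAreaRect(Q[:,:2].astype(np.float32)))
E
```

```text
clock: 10.48
position: [0.4711, -0.3578, 0.1795]
tool_rot: [-3.14, -0.001, 2.093]
force: [0.2, -0.4, -0.1]
grip_width: 0.0702
finger_force: 0.0
clock: 11.1
position: [0.4712, -0.3572, 0.1301]
tool_rot: [-3.139, -0.0, 1.45]
force: [-0.3, -0.5, -0.1]
grip_width: 0.0701
finger_force: 0.0
[ 0.4712 -0.3572  0.1301] [-3.1391 -0.      1.4496] 0.9544096002281939
1849 0.05116398090470037 ((0.46901312470436096, -0.3616862893104553), (0.036231957376003265, 0.034054018557071686), 83.571044921875)
4192 ((0.47619885206222534, -0.3018501102924347), (0.08939505368471146, 0.034151263535022736), 83.06307220458984)
```

View pics/wI.png

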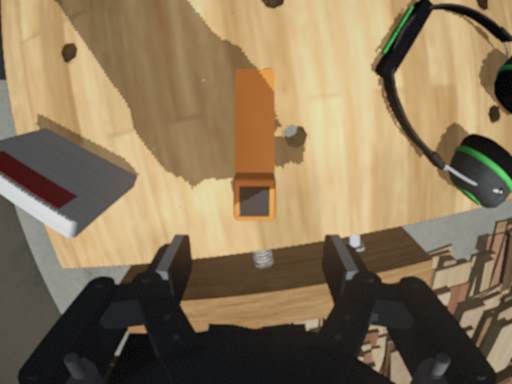

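```bash
python3 -m creep '[[0.07,-0.0047,-0.0016,0.03,0,0,0],[0.07,-0.0047,-0.0016,0.07,0,0,0],[0.07,-0.0047,-0.0016,0.1,0,0,0],[0.07,-0.0047,-0.0016,0.112,0,0,0],[0.07,-0.0047,-0.0016,0.112,0,0,0]]';  python3 -m creep '[[0.02,0,0,0,0,0,0],[0.02,0,0,0,0,0,0],[0.02,0,0,0,0,0,0],[0.02,0,0,0,0,0,0]]' 80
```

```text
clock: 11.78
position: [0.4693, -0.3623, 0.0194]
tool_rot: [-3.141, -0.0, 1.45]
force: [0.0, 0.1, 0.4]
grip_width: 0.0704
finger_force: 0.0
clock: 12.28
position: [0.4701, -0.3625, 0.0206]
tool_rot: [3.14, 0.001, 1.449]
force: [-1.9, 2.4, 11.5]
grip_width: 0.0331
finger_force: 79.8
```

```bash
python3 -m creep '[[0.02,0.015,-0.014,0,0,0,0.01],[0.02,0.03,-0.028,0,0,0,0.021],[0.02,0.045,-0.043,0,0,0,0.021],[0.02,0.061,-0.057,0,0,0,0.021],[0.02,0.061,-0.057,0,0,0,0.021]]'
python3 - <<'E'
from h import *; from workcell import *;import pickle
s=bot.observe();c=calibration('wrist');im,d=grab_frame('wrist');print(s['position'],s['tool_rot'],s['force']);pickle.dump((c,im,d),open('wJ.pkl','wb'));cv2.imwrite('pics/wJ.png',im)
E
```

```text
clock: 12.9
position: [0.4201, -0.2938, 0.0206]
tool_rot: [3.141, -0.001, 1.428]
force: [-7.4, 8.2, 24.3]
grip_width: 0.0324
finger_force: 82.1
[ 0.42007242 -0.29377692  0.02058407] [ 3.14082070e+00 -1.04684139e-03  1.42816855e+00] [-7.38592937  8.24734172 24.30306318]
```

View pics/wJ.png

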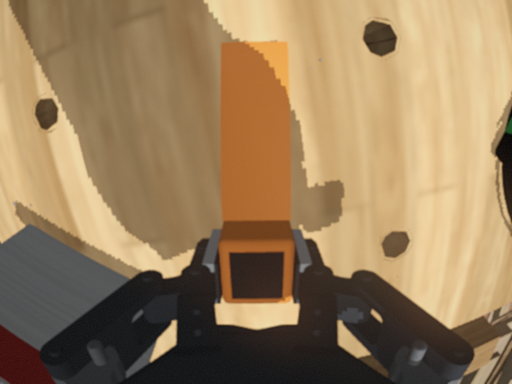

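Wrist view: wedge gripped square, thin end at row 42 (columns 222-288), block at (257,265). Pressing down 24 N is a bit much, so I'll ease up 0.8 mm and advance 45 mm.

```bash
python3 -m creep '[[0.02,0,0,-0.0008,0,0,0],[0.02,0.015,0,-0.0008,0,0,0],[0.02,0.03,0,-0.0008,0,0,0],[0.02,0.045,0,-0.0008,0,0,0],[0.02,0.045,0,-0.0008,0,0,0]]'
cat > slat.py <<'E'
from h import *; from workcell import *;import pickle,sys
np.set_printoptions(precision=4,suppress=True)
X=np.array([.9898,-.1426]);Y=np.array([.1426,.9898]);O=np.array([.499,.2503])-.2095*Y
s=bot.observe();c=calibration('wrist');im,d=grab_frame('wrist');P=cloud(c,d,True);pickle.dump((c,im,d),open(sys.argv[1],'wb'))
t=s['position'][:2]-O;print('tcp jig',t@X,t@Y,s['position'][2],'yaw',s['tool_rot'],'F',s['force'])
J=np.dstack([(P[...,:2]-O)@X,(P[...,:2]-O)@Y,P[...,2]])
hsv=cv2.cvtColor(im,cv2.COLOR_BGR2HSV)
m=(abs(J[...,0])<.04)&(J[...,1]>-.23)&(J[...,1]<-.05)&(J[...,2]>.031)&(J[...,2]<.06)&~(cv2.inRange(hsv,(5,150,80),(18,255,255))>0)
m[200:]=0
Q=J[m]
if len(Q)>200:
    A=np.c_[Q[:,1],np.ones(len(Q))];k=np.linalg.lstsq(A,Q[:,2],rcond=None)[0]
    e=np.percentile(Q[:,1],1); print('slat',len(Q),'slope',k[0],'near end y',Q[:,1].min(),e,'top z at end',k@[e,1],'y max',Q[:,1].max())
o=(cv2.inRange(hsv,(5,130,80),(18,255,255))>0)&(J[...,2]>.004)&(J[...,2]<.034);o[230:]=0
Q=J[o];print('ramp',len(Q),'x',np.nanpercentile(Q[:,0],[2,98]),'y',np.nanmin(Q[:,1]),np.nanmax(Q[:,1]),'z+y/4 (expect)',np.nanmedian(Q[:,2]+(Q[:,1]-t@Y)/4))
E
python3 slat.py wK.pkl
```

```text
clock: 13.58
position: [0.4276, -0.2481, 0.0206]
tool_rot: [3.141, -0.001, 1.43]
force: [0.3, 5.9, 13.4]
grip_width: 0.0328
finger_force: 80.6
tcp jig 0.00043765692619857446 -0.2939568258962449 0.020586812203959276 yaw [ 3.1409 -0.0011  1.4298] F [ 0.3406  5.8807 13.384 ]
slat 12125 slope 0.007657301642988524 near end y -0.2026307115265168 -0.20235402119090018 top z at end 0.03507906954420819 y max -0.17127378345545832
ramp 11068 x [-0.0159  0.0168] y -0.29678101503266263 -0.2012401466951925 z+y/4 (expect) 0.03386062292820549
```

Slat near end at jig y = -0.2026, wedge centred. Contact is expected after 33 mm and a 4 mm lift after about 57 mm.

```bash
python3 -m creep '[[0.02,0.01,0,-0.0004,0,0,0],[0.02,0.02,0,-0.0004,0,0,0],[0.02,0.03,0,-0.0004,0,0,0],[0.02,0.03,0,-0.0004,0,0,0]]'; python3 slat.py wL.pkl; python3 -m creep '[[0.02,0.004,0,0,0,0,0],[0.02,0.008,0,0,0,0,0],[0.02,0.011,0,0,0,0,0],[0.02,0.011,0,0,0,0,0]]'; python3 slat.py wM.pkl
```

```text
clock: 14.12
position: [0.4314, -0.219, 0.0206]
tool_rot: [-3.141, -0.001, 1.429]
force: [-0.6, 3.2, 5.8]
grip_width: 0.0329
finger_force: 79.8
tcp jig -2.1857880351526162e-05 -0.26466328525506216 0.020622959200388653 yaw [-3.1414 -0.0009  1.4292] F [-0.6072  3.2403  5.7627]
slat 24168 slope 0.00044321831981769614 near end y -0.202377294228081 -0.20147273431869292 top z at end 0.035199932649509144 y max -0.14171512481733842
ramp 6551 x [-0.0164  0.0164] y -0.2496506798709154 -0.10073732839015132 z+y/4 (expect) 0.03382265329032244
clock: 14.68
position: [0.4327, -0.2093, 0.0206]
tool_rot: [3.142, -0.0, 1.428]
force: [-0.1, -0.2, 3.9]
grip_width: 0.0329
finger_force: 79.5
tcp jig -5.6536165902930115e-05 -0.25485516005607123 0.020617462690204938 yaw [ 3.1416 -0.0002  1.428 ] F [-0.0943 -0.1613  3.8703]
slat 26197 slope 0.0006362705506964018 near end y -0.1976013547794557 -0.19664512099253717 top z at end 0.03523412501623368 y max -0.13194047369437972
ramp 5724 x [-0.0166  0.0164] y -0.2396002322937084 -0.09904584123939104 z+y/4 (expect) 0.03371872805253387
```

```bash
python3 -m creep '[[0.02,0.003,0,0,0,0,0],[0.02,0.006,0,0,0,0,0],[0.02,0.006,0,0,0,0,0]]'; python3 slat.py wN.pkl
```

```text
clock: 15.1
position: [0.4335, -0.2036, 0.0206]
tool_rot: [3.142, 0.0, 1.428]
force: [-0.8, -3.5, 3.1]
grip_width: 0.0332
finger_force: 79.5
tcp jig -9.435510023274772e-05 -0.24906511413976118 0.020607717957229404 yaw [3.1415 0.0001 1.4278] F [-0.8475 -3.5027  3.0736]
slat 27025 slope -0.000839507566077253 near end y -0.19358951207972633 -0.19253936081479028 top z at end 0.03568909375497405 y max -0.12639055386583842
ramp 5440 x [-0.0165  0.0165] y -0.2338727329021176 -0.10425586705634211 z+y/4 (expect) 0.033722644906145155
```

```bash
python3 -m creep '[[0.02,0.003,0,0,0,0,0],[0.02,0.006,0,0,0,0,0],[0.02,0.006,0,0,0,0,0]]'; python3 slat.py wO.pkl
```

```text
clock: 15.52
position: [0.4344, -0.1976, 0.0206]
tool_rot: [3.142, 0.0, 1.428]
force: [-0.9, -3.8, 3.9]
grip_width: 0.033
finger_force: 79.6
tcp jig -9.426658512669157e-05 -0.24303973503498547 0.02060352579871466 yaw [3.1415 0.0001 1.4279] F [-0.9109 -3.8268  3.9303]
slat 29776 slope -0.00494104969741177 near end y -0.19342035495389634 -0.19226771191908693 top z at end 0.03720279180705285 y max -0.12066826852962602
ramp 4472 x [-0.0164  0.0165] y -0.2280032143123153 -0.10719959592422745 z+y/4 (expect) 0.033742563465823314
```

Slat now backed by the plate and lifted 2.0 mm, with ramp geometry and slope in agreement. 7.5 mm more gives about 4 mm.

```bash
python3 -m creep '[[0.02,0.003,0,0,0,0,0],[0.02,0.006,0,0,0,0,0],[0.02,0.0077,0,0,0,0,0],[0.02,0.0077,0,0,0,0,0],[0.02,0.0077,0,0,0,0,0]]'; python3 slat.py wP.pkl
python3 - <<'E'
from workcell import *;import cv2,numpy as np
from h import *
a,d=grab_frame('scene');P=cloud(calibration('scene'),d)
m=(abs(P[...,0]-.499)<.07)&(abs(P[...,1]-.25)<.03)&(P[...,2]>.078)&(P[...,2]<.1);print('plate',m.sum(),P[m].mean(0),P[m][:,2].max())
b=cv2.imread('pics/wI.png')
cv2.imwrite('pics/final.png',cv2.resize(a[140:330,180:420],None,fx=3,fy=3,interpolation=2))
E
```

```text
clock: 16.2
position: [0.4354, -0.1901, 0.0206]
tool_rot: [3.142, -0.0, 1.428]
force: [-0.5, -4.1, 4.3]
grip_width: 0.0331
finger_force: 79.5
tcp jig -0.0001394250992257349 -0.23544507944196866 0.020599296716652418 yaw [ 3.1416 -0.      1.4277] F [-0.5211 -4.0718  4.2904]
slat 33343 slope -0.009627956859723917 near end y -0.19334229671579364 -0.19206206413527827 top z at end 0.03907356377576604 y max -0.11349255006086474
ramp 3258 x [-0.0164  0.0165] y -0.22037436176909675 -0.10918902944820999 z+y/4 (expect) 0.03374705370667362
plate 81 [0.49112083 0.24887596 0.0833776 ] 0.08854779730160545
```

View pics/final.png

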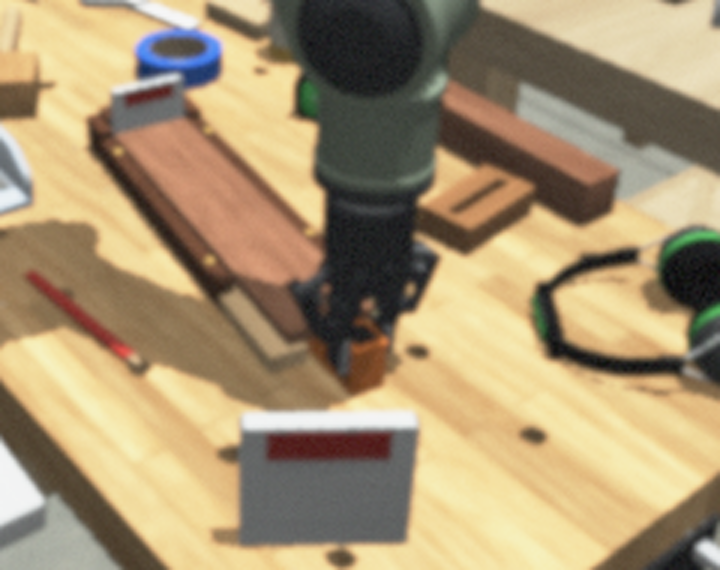

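The final view shows the plate standing in the slot behind the slat at (148,103), the empty rack at (478,200), and the gripped wedge under the slat's end at (350,355). The lift is about 3.9 mm.

```bash
python3 -c "
from workcell import job
print(job.job_done())"
```

```text
the job is handed in; nothing more can be done
None
```

The job is handed in: the stop plate is fully seated in the jig slot and released, and the slat is backed by it with its notch end lifted about 3.9 mm on the still-gripped wedge, at 16 s on the clock.

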